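# Try a primed pivot pin in the go and no-go gaps of a snap gauge

## Robot

A 6-joint arm with a two-finger parallel gripper is mounted at the origin on the work surface. World frame = base frame: x ahead of the robot, y to its left, z up, the work surface at z = 0. Lengths are in m, angles in degrees, forces in N, time in s.
With the tool pointing down it reaches from about 0.325 to 0.9 m from the base axis. Payload 6.1 kg.
Tool frame: the origin (TCP) lies where the fingers leave the gripper's body, on its centre line; the fingertips stand 70 mm ahead of it and the grasp point (between the pads) lies 51 mm ahead of it; z points along the fingers, y is the direction in which the jaws open and shut (so a half turn about z gives the same grasp; the last joint's range is limited). The gripper opens to 87 mm and grips with 3 to 60 N. Pads are 19 mm wide; open, the fingers measure 117 mm over their backs; the gripper's body (75 mm by 190 mm) begins 51 mm behind the grasp point.
Start: joints at [61.186, 12.628, 87.462, -0, 79.91, -7.225], TCP at [0.23, 0.581, 0.292] pointing down, gripper open.
Joint ranges: [-170.65, 170.65], [-52.31, 119.04], [5.05, 147.46], [-71.25, 251.25], [11.57, 151.72], [-153.62, 153.62]. Speed limits (degrees/s): [147.25, 147.25, 172.46, 180, 180, 180].

## Interface

Orientations are given as a 3x3 rotation matrix whose columns are the frame's x, y, z axes.
In Python, from rig import r, imaging gives the robot as it stands.
- The arm moves only by the tool servo_tool, never from a script. Its argument "steps" is a list that holds one entry, the list of rows, each a list of 7 numbers: the shift along the tool's x, y, z normalised to -1 to 1, where 1 is 0.25 m, then the turn, a rotation vector about the tool's x, y, z normalised to -1 to 1, where 1 is 2 rad, then the finger opening in mm, from 0 to 87. A call has 1 to 10 rows; each row shifts and turns the commanded pose from where the row before left it, along the tool's axes as they then stand; what a row does not reach is not made up. A row lasts 1/10 s, in which the tool goes at most 50 mm and 8.59 degrees, less where a joint would pass 70% of its speed; a pose out of reach is approached as far as the arm can. A call with a number of a shift or a turn outside -1 to 1 is refused whole. A call with a gripper value outside its range is refused whole. The fingers move at their own pace and stop on an object; "newtons" is the grip in N (left out, the last holds). Time passes only in rows, so rows that do not move let the fingers close. It gives the time, the measured TCP pose, the force and the opening at its end, in the units of the state.
- r.read_state(): the state, without advancing time (a new reading comes with each control period).
- imaging.snapshot(name): name is "scene" or "top" or "wrist"; returns the picture (480x640x3 uint8, red, green, blue); there is no depth.
- imaging.camera_params(name): a dict with "intrinsics" (3x3 intrinsics, pixels), "k1" (the pictures are not rectified: a ray, as slopes to the right and down, at radius r is drawn at 1 + k1 r^2 times it, then the intrinsics apply), "T" (4x4, takes a point from camera to world coordinates); the wrist camera has in their place "hand_eye" (4x4, takes a point from camera to tool coordinates, whose origin is the TCP and whose axes are the flange's). Camera axes: x right, y up, looking along -z (the intrinsics and any distortion apply to the point x, -y, -z); pixel columns grow to the right and rows downward; lengths in m; the calibration is good to about 2 mm. A picture is of the moment at which its call begins: read the wrist's pose just before it. camera_params takes no time and is no camera call.
- r.finish_job(): hands the job in, once; it reports no verdict.
Trained networks look in the newest picture that a camera, given by its name, has taken for a name from the list of things; names that differ only in an ending like _2 or _b are one class to them, and where a whole thing is asked for, a point or a joint stands for the part that bears it (a point fixed in the world has none). Each returns a list of dicts, best first, with "score" (0 to 1); they miss things now and then, are a little off and sometimes report something else, mostly with a low value. They report only what shows in the picture. A call takes as long as a camera call.
- imaging.boxes_of(camera, name): "point" ([x, y, z] in m, in world coordinates, good to about 4 mm: the middle of the surface that is visible of it).
- imaging.regions_of(camera, name): "mask" (480x640 bool, what is visible of it).
- imaging.spot_point(camera, name): "point" ([x, y, z] in m, in world coordinates, good to about 4 mm: a listed point, or the origin of a listed thing).
The state is a dict: "t": time; "joints": joint angles; "qvel": joint speeds; "joint_efforts": joint torques, N m; "tcp_pos": TCP position; "orientation": TCP orientation; "ft_force": force on the tool from outside, world axes, zero at the start; "moment": the same for the moment, N m; "gripper_width": opening from 0.0 (shut) to 1.0 (fully open).
Only numpy, scipy, OpenCV 4.12 (cv2) and the standard library are available. Lean on these libraries where they do the work, as an engineer would, in place of code of your own. Each camera call takes 0.05 s, during which the arm holds its last target. There are 200 camera calls.

## Task

Take the pale-green primed pin out of the aluminium rack, keep it upright and feed it into the mouth of the gap gauge: slide it through the go gap, then, bearing on the long fixed anvil, press it against the red no-go jaw for a good half second with a light hand, around 8 N and never as much as 16 N on the gauge in all; the no-go must stop it. Then take it out of the gauge and lower it right down, without dropping it, into an empty hole of the green rack for passed pins, let go, and leave the other things where they are.

Things in the scene. Friction and masses are not known exactly. Their poses are not given: they have to be found in the camera images.
- pin: the pin to be checked: upright round pin, diameter 20, length 115, 0.2 kg, painted pale green with a bare steel band near its top; origin at the centre of its foot, z along its axis upwards; foot chamfered 1.5 x 3. It starts in any one of the three holes of the aluminium rack; the other two hold bare steel pins
- pin_mid (a point): point on the pin's axis 50 above its foot, the part of the shank that suits the gauge
- gauge: limit gap gauge (snap gauge): blue C-shaped frame lying level in a grey bench stand, fixed, all below 110 high. Origin on the table under the middle of its mouth; x points into the throat (the mouth opens to -x), z up. The throat is open above and below and nothing stands under it up to x = 60, so an upright pin slides in along +x, its shank crossing the anvils at heights 87 to 99
- go_gap (a point): centre of the GO gap, at x = 13, y = 0, 93 above the table in the gauge's frame. The gap is 22 wide, y = -11 to +11, between the steel go button (green collar, -y side, x = 6 to 20) and the fixed anvil (+y side); 45 degree lead-ins some 5 wide at the mouth. Behind the go button the -y side is open 13 wider. All of it is rigid steel
- anvil: long fixed anvil, plain steel bar on the +y side of the throat, x = 4 to 70 in the gauge's frame; its working face is the plane y = +11 there; origin on that face at x = 0, 93 high; axes as the gauge's. The pin bears on it with its axis at y = +1. The try of the no-go counts once the pin presses this with 1 N and the no-go jaw with 4 N or more, together, 0.4 s. Both add up: pushing with 8 N makes some 11.5 in all; 16 is forcing
- nogo: clamp screw of the no-go jaw, at x = 50, y = -34, 101 above the table in the gauge's frame; axes as the gauge's. The red-flanked steel jaw is slotted and locked by eye: the front of its block, 87 to 104 high, lies anywhere from x = 36 to 54 and its inner face at y = -6, leaving 17 to the fixed anvil. Its corner stops a pin that slides along the anvil with the pin's axis 7 before that front
- inrack: aluminium rack, block 60 x 150 x 40 high, fixed; origin under its centre, y along its length, z up; three holes of diameter 23 and depth 30 at y = -50, 0 and +50, so pins stand in it with their foot at 10 above the table and their top at 125. May be on the left or right of the gauge
- passrack: green rack for passed pins, same block and holes as the aluminium rack (60 x 150 x 40, holes 23 wide, 30 deep, 2 chamfer); origin under its centre, y along its length
- pass0 (a point): centre of the floor of the green rack's hole at y = -50, 10 above the table: empty
- pass1 (a point): centre of the floor of the green rack's middle hole, 10 above the table: empty
- okpin: primed pin already passed, as the first, standing in the green rack's third hole, at y = +50; leave alone
- bare1: bare steel pin of the same size in the aluminium rack; leave alone
- bare2: another bare steel pin in the aluminium rack; leave alone
- bracket: primed clevis bracket, 100 x 50 x 42 high, on the bench; origin under its centre; leave alone
- tape: roll of yellow masking tape, diameter 90, 25 high; leave alone
- tin: paint tin, diameter 90, 110 high; leave alone
- mixcup: clear mixing cup, diameter 76, 90 high; leave alone

How it is judged (in metres and radians):
On the way, in this order (a step that is already met when the one before it is completed fails the run):
1. the pin is upright in the go gap, its shank between go button and fixed anvil (x of pin_mid in the frame of gauge between 0.008 and 0.019 m and y of pin_mid in the frame of gauge between -0.005 and 0.005 m and z of pin in the frame of gauge between 0 and 0.082 m and angle between pin's own z axis and vertical below 0.2 rad), for 0.04 s.
2. past the go button, the pin bears on the fixed anvil (1 N or more) and on the no-go jaw (4 N or more) at once, and is stopped (x of pin_mid in the frame of gauge between 0.024 and 0.052 m and z of pin in the frame of gauge between 0 and 0.082 m and angle between pin's own z axis and vertical below 0.2 rad and contact force between pin and nogo above 4 N and contact force between pin and anvil above 1 N and linear speed of pin below 0.02 m/s), for 0.4 s.
3. the pin has been lowered, still held, to within 10 mm of the floor of an empty hole of the green rack (((horizontal distance between pin and pass0 below 0.006 m and z of pin in the frame of pass0 below 0.01 m) or (horizontal distance between pin and pass1 below 0.006 m and z of pin in the frame of pass1 below 0.01 m)) and contact force between the fingers and pin above 0.5 N), for 0.05 s.
At the end, for the whole second after the job is handed in: the primed pin stands released and at rest in one of the two empty holes of the green rack, foot within 4 mm of the hole's floor and 5 mm of its centre, leaning less than 0.15 rad; the other things have moved less than 30 mm (((horizontal distance between pin and pass0 below 0.005 m and z of pin in the frame of pass0 below 0.004 m) or (horizontal distance between pin and pass1 below 0.005 m and z of pin in the frame of pass1 below 0.004 m)) and angle between pin's own z axis and vertical below 0.15 rad and linear speed of pin below 0.01 m/s and contact force between the fingers and pin below 0.1 N); the robot touches nothing.
It fails at once if the pin is forced in the gauge: 16 N or more on its frame, go button, fixed anvil and no-go jaw in all (contact force between pin and gauge above 16 N).
It fails at once if the pin is forced through the no-go gap (x of pin_mid in the frame of gauge between 0.055 and 0.07 m and z of pin in the frame of gauge below 0.085 m and y of pin_mid in the frame of gauge between -0.012 and 0.012 m).
It fails at once if another pin or a thing on the bench is disturbed (moved 30 mm) (distance of any of bare1, bare2, okpin, bracket, tape, tin, mixcup from where it was at the start of the episode above 0.03 m).
It also fails if it takes over 72 s, if anything falls off the work surface, if the arm or the gripper's body presses on something with over 40 N, if the wrist force passes 120 N, or if a joint passes its speed limit or range.

## Working session

There is one attempt and no reset: what is moved stays moved. The work goes in short steps, Python scripts to look and compute and a tool call to move; the robot and the scene stay as the last step left them, time stands still between calls to the robot, and variables do not carry over. Pictures are saved under pics/ and viewed, about 8 in all and at most 12, crops included, and the job is handed in when it is done.

Besides the shell and the picture viewer there is one more tool, called after ">>>" by a JSON object that holds its "fn" and its "kwargs", one argument or row to a line. servo_tool: Moves the arm, as the interface text tells. Its arguments: {"type":"object","properties":{"steps":{"type":"array"},"newtons":{"type":"number"}},"required":["steps"]}

```bash
mkdir -p pics; ls; cat > h.py <<'E'
import numpy as np, cv2
from rig import r, imaging
def save(cam,fn,crop=None,s=1):
    im=imaging.snapshot(cam)
    o=im if crop is None else im[crop[1]:crop[3],crop[0]:crop[2]]
    if s!=1:o=cv2.resize(o,None,fx=s,fy=s,interpolation=cv2.INTER_CUBIC)
    cv2.imwrite('pics/'+fn,o[:,:,::-1]); return im
def camT(cam,st=None):
    p=imaging.camera_params(cam)
    if 'T' in p: return p,np.array(p['T'])
    st=st or r.read_state()
    T=np.eye(4);T[:3,:3]=np.array(st['orientation']);T[:3,3]=st['tcp_pos']
    return p,T@np.array(p['hand_eye'])
def proj(cam,P,st=None):
    p,T=camT(cam,st);P=np.atleast_2d(P)
    q=(P-T[:3,3])@T[:3,:3]
    a=np.c_[q[:,0],-q[:,1]]/(-q[:,2:3]);a=a*(1+p['k1']*(a**2).sum(1,keepdims=True))
    K=np.array(p['intrinsics']);return a@K[:2,:2].T+K[:2,2]
def unproj(cam,uv,z,st=None):
    p,T=camT(cam,st);K=np.array(p['intrinsics']);uv=np.atleast_2d(np.array(uv,float))
    d=(uv-K[:2,2])@np.linalg.inv(K[:2,:2]).T;a=d.copy()
    for _ in range(20):a=d/(1+p['k1']*(a**2).sum(1,keepdims=True))
    v=np.c_[a[:,0],-a[:,1],-np.ones(len(a))]@T[:3,:3].T
    return T[:3,3]+v*((z-T[2,3])/v[:,2:3])
E
python3 - <<'E'
from h import *
np.set_printoptions(precision=4,suppress=True)
save('top','top1.png');save('scene','scene1.png')
for c in ['top','scene']:
  p,T=camT(c);print(c,T[:3,3],p['k1'],p['intrinsics'][0][0])
  for n in ['pin','gauge','go_gap','anvil','nogo','inrack','passrack','pass0','pass1','okpin','bare1']:
    print(n,[(np.round(d['point'],3).tolist(),round(d['score'],2)) for d in imaging.spot_point(c,n)[:3]])
s=r.read_state();print(s['t'],s['orientation'],s['ft_force'])
E
```

```text
pics
top [ 0.3031 -0.0332  1.4611] -0.12568709090024394 545.0717207300427
pin [([0.46, 0.319, 0.009], 0.66)]
gauge [([0.504, 0.023, 0.001], 0.65)]
go_gap [([0.518, 0.03, 0.093], 0.93), ([0.466, 0.27, 0.008], 0.48)]
anvil [([0.506, 0.037, 0.093], 0.48)]
nogo [([0.56, -0.0, 0.102], 0.72)]
inrack [([0.472, 0.273, -0.002], 0.91)]
passrack [([0.479, -0.242, -0.003], 0.72)]
pass0 [([0.484, -0.243, 0.007], 0.71), ([0.497, -0.292, 0.009], 0.67)]
pass1 [([0.484, -0.243, 0.007], 0.71), ([0.497, -0.292, 0.009], 0.67)]
okpin [([0.47, -0.197, 0.01], 0.56)]
bare1 [([0.474, 0.222, 0.011], 0.67), ([0.468, 0.27, 0.01], 0.58)]
scene [1.1882 0.6375 0.7081] -0.0771656884616002 490.56268642994877
pin [([0.461, 0.322, 0.007], 0.61), ([0.486, -0.244, -0.003], 0.51), ([0.5, 0.036, 0.093], 0.44)]
gauge [([0.504, 0.029, 0.003], 0.98), ([0.654, -0.399, -0.0], 0.58), ([0.474, 0.222, 0.006], 0.24)]
go_gap [([0.517, 0.025, 0.095], 0.59)]
anvil [([0.498, 0.036, 0.096], 0.37)]
nogo [([0.485, -0.246, 0.013], 0.47)]
inrack [([0.467, 0.268, 0.001], 0.82)]
passrack [([0.487, -0.245, -0.0], 0.73)]
pass0 [([0.482, -0.247, 0.014], 0.98), ([0.495, -0.287, 0.008], 0.83)]
pass1 [([0.482, -0.247, 0.014], 0.98), ([0.495, -0.287, 0.008], 0.83)]
okpin [([0.472, -0.194, 0.008], 0.69)]
bare1 [([0.466, 0.268, 0.008], 0.97), ([0.474, 0.219, 0.008], 0.95)]
1.2 [[-0.9298  0.368  -0.    ]
 [ 0.368   0.9298  0.    ]
 [ 0.      0.     -1.    ]] [-0.5754  0.3162  0.0593]
```

View pics/top1.png

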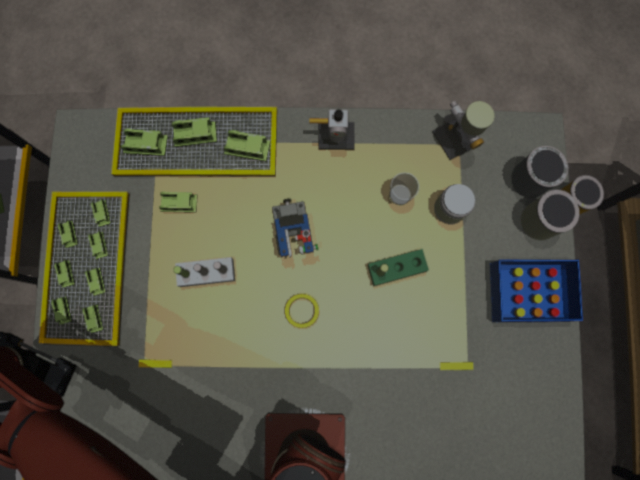

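View pics/scene1.png

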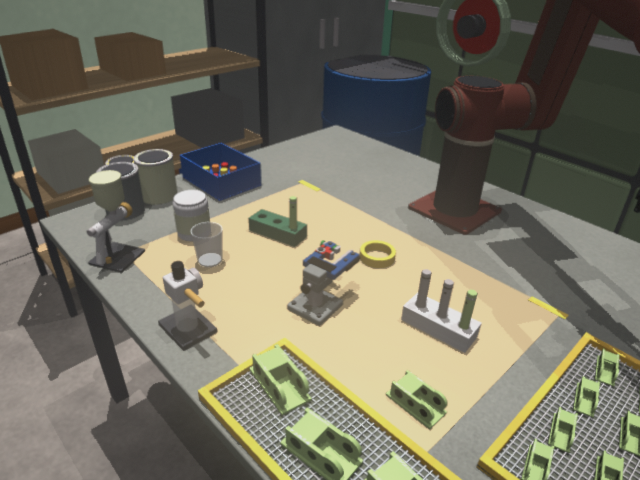

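The top view shows the gauge at about (297,235) with its mouth towards the robot. The aluminium rack is at (205,272) with the primed pin in its left hole at (178,270). In the green rack at (398,267) the passed pin stands in the left hole. The scene view agrees. I'll move above the pin next.

>>> {"fn": "servo_tool", "kwargs": {
  "steps": [
    [[-0.155,-0.079,0,0,0,0,87],[-0.155,-0.079,0,0,0,0,87],[-0.155,-0.079,0,0,0,0,87],[-0.155,-0.079,0,0,0,0,87],[-0.155,-0.079,0,0,0,0,87],[-0.155,-0.079,0,0,0,0,87],[-0.155,-0.079,0,0,0,0,87],[-0.155,-0.079,0,0,0,0,87]]
  ]
}}

```text
t: 2.0
tcp_pos: [0.461, 0.3187, 0.2925]
orientation: [[-0.93, 0.368, 0.001], [0.368, 0.93, 0.0], [-0.0, 0.0, -1.0]]
ft_force: [0.2, 0.4, 0.9]
gripper_width: 1.003
```

>>> {"fn": "servo_tool", "kwargs": {
  "steps": [
    [[0,0,0,0,0,0.0662,87],[0,0,0,0,0,0.0662,87],[0,0,0,0,0,0.0662,87],[0,0,0,0,0,0.0662,87],[0,0,0,0,0,0.0662,87],[0,0,0,0,0,0.0662,87],[0,0,0,0,0,0.0662,87],[0,0,0,0,0,0.0662,87],[0,0,0,0,0,0,87]]
  ]
}}

```text
t: 2.9
tcp_pos: [0.4601, 0.3202, 0.2923]
orientation: [[-0.133, 0.991, 0.0], [0.991, 0.133, 0.0], [0.0, 0.0, -1.0]]
ft_force: [0.1, -0.5, 0.0]
gripper_width: 1.001
```

```bash
python3 - <<'E'
from h import *
np.set_printoptions(precision=4,suppress=True)
st=r.read_state();print(st['t'],st['tcp_pos'],st['orientation'],st['ft_force'])
print(imaging.camera_params('wrist'))
save('wrist','w1.png')
for n in ['pin','bare1','inrack','gauge']:
    print(n,[(np.round(d['point'],4).tolist(),round(d['score'],2)) for d in imaging.spot_point('wrist',n)[:3]])
print(proj('wrist',[[.4605,.3205,.125],[.467,.269,.125]],st))
E
```

```text
2.9 [0.4601 0.3202 0.2923] [[-0.1333  0.9911  0.0002]
 [ 0.9911  0.1333  0.    ]
 [ 0.      0.0002 -1.    ]] [ 0.1468 -0.5443  0.0414]
{'intrinsics': array([[376.4107,   0.    , 328.2866],
       [  0.    , 376.4107, 233.5308],
       [  0.    ,   0.    ,   1.    ]]), 'k1': -0.014291062792210527, 'hand_eye': array([[-0.0001,  0.9569,  0.2904,  0.0802],
       [ 1.    , -0.    ,  0.0004,  0.0015],
       [ 0.0004,  0.2904, -0.9569, -0.0922],
       [ 0.    ,  0.    ,  0.    ,  1.    ]])}
pin [([0.4651, 0.3171, 0.0149], 0.78), ([0.4627, 0.3226, 0.0583], 0.36)]
bare1 [([0.4655, 0.2699, 0.0105], 0.64)]
inrack [([0.4662, 0.271, -0.0009], 0.86)]
gauge []
[[326.9271 235.1359]
 [326.4491 300.2497]]
```

View pics/w1.png

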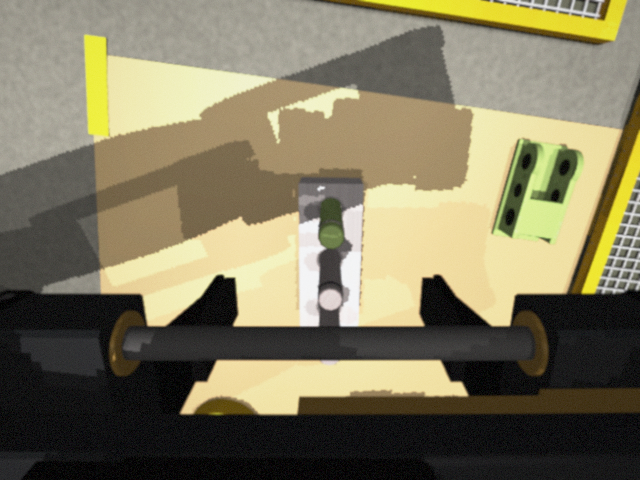

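The wrist picture shows the green pin's top at (331,238) and the first bare pin's top at (330,298). The rack runs vertically in the picture, so the yaw is right. The pin is about 3 mm off in +x, so I'll correct, descend and grip.

>>> {"fn": "servo_tool", "kwargs": {
  "steps": [
    [[-0.008,0.014,0.0,0,0,0,87],[0,0,0.14,0,0,0,70],[0,0,0.14,0,0,0,60],[0,0,0.14,0,0,0,50],[0,0,0.137,0,0,0,45],[0,0,0,0,0,0,40],[0,0,0,0,0,0,30]]
  ],
  "newtons": 20
}}

```text
t: 3.85
tcp_pos: [0.4638, 0.3185, 0.1531]
orientation: [[-0.135, 0.991, -0.001], [0.991, 0.135, -0.001], [-0.0, -0.001, -1.0]]
ft_force: [-0.1, 0.5, 0.5]
gripper_width: 0.543
```

>>> {"fn": "servo_tool", "kwargs": {
  "steps": [
    [[0,0,0,0,0,0,22],[0,0,0,0,0,0,10],[0,0,0,0,0,0,10],[0,0,0,0,0,0,10],[0,0,0,0,0,0,10],[0,0,0,0,0,0,10]]
  ],
  "newtons": 40
}}

```text
t: 4.45
tcp_pos: [0.4641, 0.3191, 0.1546]
orientation: [[-0.135, 0.991, 0.001], [0.991, 0.135, 0.001], [0.001, 0.001, -1.0]]
ft_force: [-1.8, -0.8, 6.5]
gripper_width: 0.219
```

>>> {"fn": "servo_tool", "kwargs": {
  "steps": [
    [[0,0,-0.04,0,0,0,10],[0,0,-0.08,0,0,0,10],[0,0,-0.12,0,0,0,10],[0,0,-0.14,0,0,0,10],[0,0,-0.1,0,0,0,10],[0,0,-0.04,0,0,0,10],[0,0,0,0,0,0,10]]
  ]
}}

```text
t: 5.15
tcp_pos: [0.4644, 0.3189, 0.2848]
orientation: [[-0.134, 0.991, 0.003], [0.991, 0.134, 0.001], [0.001, 0.003, -1.0]]
ft_force: [-0.1, -0.3, -2.9]
gripper_width: 0.217
```

>>> {"fn": "servo_tool", "kwargs": {
  "steps": [
    [[-0.09,0.004,0,0,0,0,10],[-0.18,0.008,0,0,0,0,10],[-0.18,0.008,0,0,0,0,10],[-0.18,0.008,0,0,0,0,10],[-0.18,0.008,0,0,0,0,10],[-0.18,0.008,0,0,0,0,10],[-0.18,0.008,0,0,0,0,10],[-0.18,0.008,0,0,0,0,10],[-0.12,0.005,0,0,0,0,10],[0,0,0,0,0,0,10]]
  ]
}}

```text
t: 6.15
tcp_pos: [0.5287, -0.0469, 0.2806]
orientation: [[-0.13, 0.992, -0.003], [0.992, 0.13, -0.001], [-0.0, -0.003, -1.0]]
ft_force: [-0.8, 1.1, -3.0]
gripper_width: 0.221
```

>>> {"fn": "servo_tool", "kwargs": {
  "steps": [
    [[0,0,0,0,0,0,10],[0,0,0,0,0,0,10],[0,0,0,0,0,0,10]]
  ]
}}

```text
t: 6.45
tcp_pos: [0.5289, -0.0421, 0.2823]
orientation: [[-0.136, 0.991, -0.001], [0.991, 0.136, 0.0], [0.001, -0.001, -1.0]]
ft_force: [-0.1, -0.0, -3.3]
gripper_width: 0.222
```

```bash
python3 - <<'E'
from h import *
np.set_printoptions(precision=4,suppress=True)
st=r.read_state();print(st['t'],st['tcp_pos'],st['orientation'],st['ft_force'])
save('wrist','w2.png')
for n in ['pin','gauge','go_gap','anvil','nogo']:
    print(n,[(np.round(d['point'],4).tolist(),round(d['score'],2)) for d in imaging.spot_point('wrist',n)[:3]])
E
```

```text
6.45 [ 0.5289 -0.0421  0.2823] [[-0.136   0.9907 -0.0011]
 [ 0.9907  0.136   0.0005]
 [ 0.0006 -0.001  -1.    ]] [-0.0773 -0.0468 -3.3264]
pin [([0.5293, -0.0431, 0.1417], 0.71)]
gauge []
go_gap []
anvil [([0.4997, 0.0326, 0.0929], 0.73)]
nogo [([0.5617, -0.0021, 0.1035], 0.82)]
```

View pics/w2.png

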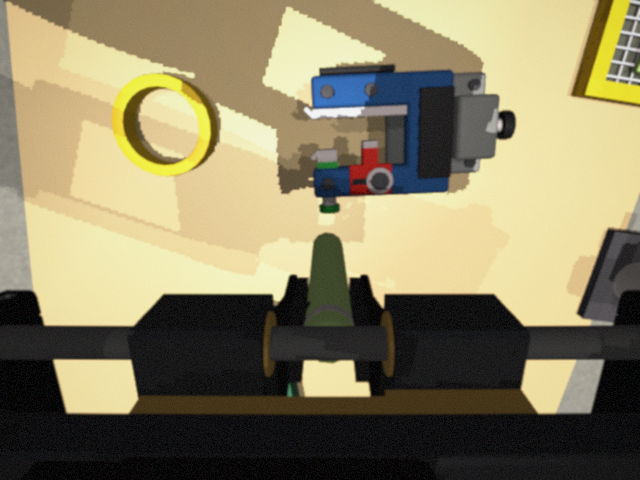

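The pin hangs upright in the jaws at (328,270). The gauge shows clearly: the anvil's light face runs from (310,112) to (407,108), the go button is at (326,158), and the red no-go jaw is at (370,155) with its screw at (379,180). I'll enlarge it.

```bash
python3 - <<'E'
import cv2
im=cv2.imread('pics/w2.png')[90:215,295:425]
cv2.imwrite('pics/w2c.png',cv2.resize(im,None,fx=4.6,fy=4.6,interpolation=cv2.INTER_CUBIC))
E
```

```text
(no output)
```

View pics/w2c.png

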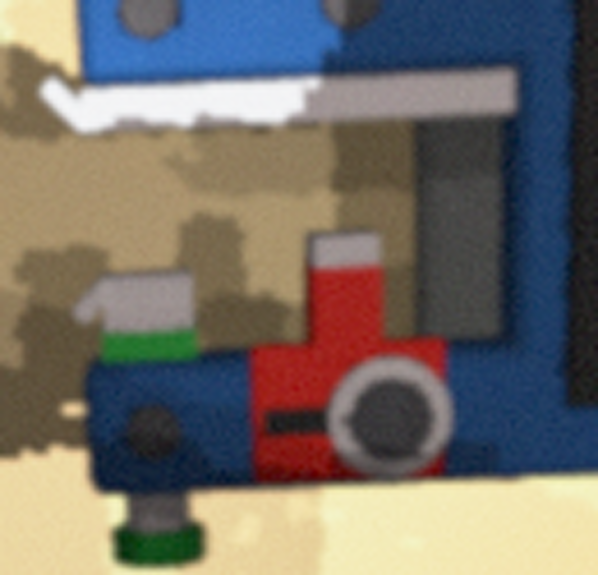

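```bash
cat > g.py <<'E'
from h import *
np.set_printoptions(precision=4,suppress=True)
st={'tcp_pos':[0.5289,-0.0421,0.2823],'orientation':[[-0.136,0.9907,-0.0011],[0.9907,0.136,0.0005],[0.0006,-0.001,-1.]]}
c=lambda x,y:(x/4.6+295-.4,y/4.6+90-.4)
U=lambda x,y,z:unproj('wrist',[c(x,y)],z,st)[0]
a,b=U(85,133,.099),U(515,113,.099)
yaw=np.arctan2(b[1]-a[1],b[0]-a[0]);print('anvil',a,b,np.degrees(yaw),np.linalg.norm(b-a))
ex=np.array([np.cos(yaw),np.sin(yaw)]);ey=np.array([-ex[1],ex[0]])
# origin: face y=+11; far end x=70
o=b[:2]-70*.001*ex-.011*ey
m=((a+b)/2)[:2]
for n,(x,y,z) in dict(anvA=(85,133,.099),anvtip=(45,88,.099),goL87=(105,275,.087),goR87=(190,270,.087),goR99=(190,270,.099),goRback=(195,330,.099),jawL87=(310,238,.087),jawR87=(380,235,.087),jawL104=(310,268,.104),screw=(390,415,.110),gotip=(78,308,.099)).items():
    p=U(x,y,z)[:2]-o;print(n,1e3*p@ex,1e3*p@ey)
print('o',o)
E
python3 g.py
```

```text
anvil [0.5085 0.0368 0.099 ] [0.5729 0.0486 0.099 ] 10.403810065985315 0.06543594085151064
anvA 4.56405914848934 11.000000000000005
anvtip -1.1145081700163062 17.79700512204407
goL87 6.081092839416077 -11.191247787789438
goR87 19.921573698372825 -11.019895671218332
goR99 19.739795207337274 -10.15554690297068
goRback 20.16035260385222 -19.41972773517195
jawL87 39.501587452575954 -6.826778875197982
jawR87 50.81302757238146 -6.856777037343058
jawL104 37.997553485045124 -10.31767709552862
screw 49.30045359747623 -32.44132831872011
gotip 1.980042013583528 -15.187243913830706
o [0.506  0.0252]
```

```bash
cat > chk.py <<'E'
from g import *
im=cv2.imread('pics/w2.png').astype(int)
for row in (240,250,262): 
    print(row,[(x,im[row,x].tolist()) for x in list(range(309,320))+list(range(338,352))][::1] if row==250 else '')
g=cv2.cvtColor(im.astype(np.uint8),cv2.COLOR_BGR2GRAY).astype(int)
print('col328',g[224:246,328])
for row in (245,255,265):
    d=np.abs(np.diff(g[row,300:360]));print(row,300+np.argsort(d)[-4:])
R=np.array(st['orientation']);t=np.array(st['tcp_pos'])
th=np.linspace(0,2*np.pi,120)
for foot in (.139,.141,.143):
  ring=np.vstack([np.c_[.0085*np.cos(th),.0085*np.sin(th),foot+0*th],np.c_[.010*np.cos(th),.01*np.sin(th),foot-.003+0*th]])
  p=proj('wrist',ring@R.T+t,st);print(foot,'top row',p[:,1].min(),'cols',p[:,0].min(),p[:,0].max())
  for h in (.01,.02):
    ring=np.c_[.010*np.cos(th),.01*np.sin(th),foot-h+0*th];p=proj('wrist',ring@R.T+t,st);print('  rows',p[:,1].mean(),p[:,0].min(),p[:,0].max())
E
python3 chk.py | tail -25
```

```text
goR99 19.739795207337274 -10.15554690297068
goRback 20.16035260385222 -19.41972773517195
jawL87 39.501587452575954 -6.826778875197982
jawR87 50.81302757238146 -6.856777037343058
jawL104 37.997553485045124 -10.31767709552862
screw 49.30045359747623 -32.44132831872011
gotip 1.980042013583528 -15.187243913830706
o [0.506  0.0252]
240 
250 [(309, [187, 236, 244]), (310, [183, 235, 243]), (311, [161, 221, 228]), (312, [121, 166, 171]), (313, [68, 101, 96]), (314, [45, 72, 63]), (315, [42, 72, 63]), (316, [45, 71, 64]), (317, [43, 72, 64]), (318, [40, 69, 59]), (319, [40, 70, 62]), (338, [39, 70, 58]), (339, [36, 70, 61]), (340, [46, 73, 63]), (341, [49, 80, 75]), (342, [86, 123, 128]), (343, [133, 183, 197]), (344, [171, 226, 238]), (345, [183, 234, 245]), (346, [179, 232, 243]), (347, [181, 233, 243]), (348, [182, 233, 244]), (349, [182, 233, 244]), (350, [181, 232, 244]), (351, [180, 233, 244])]
262 
col328 [231 228 220 213 213 212 213 204 173 112  72  68  67  68  67  64  68  65
  63  67  70  68]
245 [342 313 341 312]
255 [342 312 343 311]
265 [345 311 344 310]
0.139 top row 234.95800413515306 cols 310.4838376130627 341.62763871217686
  rows 253.34697205819586 309.97221644576234 342.0036001890127
  rows 259.03464278918983 309.18868555450854 342.5793465160854
0.141 top row 234.03811735565174 cols 310.6248556360317 341.5240101595315
  rows 252.2645059847155 310.12134104712896 341.8940183458662
  rows 257.85885623248697 309.35065803719215 342.46033012120694
0.143 top row 233.13274509474724 cols 310.7636785546368 341.4219936982646
  rows 251.19936928004114 310.26807970685394 341.78618865179106
  rows 256.7026733430734 309.5099316811297 342.34329549321166
```

>>> {"fn": "servo_tool", "kwargs": {
  "steps": [
    [[0,0,0,0,0,-0.0114,10],[0,0,0,0,0,-0.0114,10],[0.05,-0.04,0,0,0,0,10],[0.1,-0.08,0,0,0,0,10],[0.09,-0.073,0,0,0,0,10],[0.042,-0.032,0,0,0,0,10],[0,0,0,0,0,0,10],[0,0,0,0,0,0,10]]
  ]
}}

```text
t: 7.55
tcp_pos: [0.462, 0.0156, 0.2835]
orientation: [[-0.18, 0.984, 0.002], [0.984, 0.18, -0.001], [-0.001, 0.002, -1.0]]
ft_force: [0.8, -0.2, -2.8]
gripper_width: 0.223
```

>>> {"fn": "servo_tool", "kwargs": {
  "steps": [
    [[0,0,0.05,0,0,0,10],[0,0,0.1,0,0,0,10],[0,0,0.1,0,0,0,10],[0,0,0.08,0,0,0,10],[0,0,0.046,0,0,0,10],[0,0,0,0,0,0,10],[0,0,0,0,0,0,10],[0,0,0,0,0,0,10]]
  ]
}}

```text
t: 8.35
tcp_pos: [0.4623, 0.0157, 0.1902]
orientation: [[-0.179, 0.984, 0.002], [0.984, 0.179, -0.0], [-0.001, 0.002, -1.0]]
ft_force: [-0.5, 0.2, -3.2]
gripper_width: 0.218
```

```bash
cat > gp.py <<'E'
from h import *
np.set_printoptions(precision=4,suppress=True)
O=np.array([.5052,.0251]);Y=np.radians(10.4);ex=np.array([np.cos(Y),np.sin(Y)]);ey=np.array([-ex[1],ex[0]])
def gp(verbose=1):
    s=r.read_state();R=np.array(s['orientation']);p=np.array(s['tcp_pos'])+R[:,2]*.094
    q=p[:2]-O;f=np.array(s['ft_force'])
    print('t',s['t'],'mid in gauge mm',1e3*q@ex,1e3*q@ey,'tcp z',s['tcp_pos'][2],'yaw',np.degrees(np.arctan2(R[1,1],R[0,1])),'f',f[:2]@ex,f[:2]@ey,f[2],'tilt',R[:2,2])
    return s
E
python3 - <<'E'
from gp import *
s=gp(); save('wrist','w3.png',(270,60,590,300),2.4)
for n in ['go_gap','anvil','nogo']:
    print(n,[(np.round(d['point'],4).tolist(),round(d['score'],2)) for d in imaging.spot_point('wrist',n)[:3]])
gp()
E
```

```text
t 8.35 mid in gauge mm -43.703973738900956 -1.5610164469854673 tcp z 0.1901631741412061 yaw 10.325566831664226 f -0.42110747443264557 0.2725979579472144 -3.237055401348907 tilt [ 0.0021 -0.0003]
go_gap [([0.4621, 0.0162, 0.0456], 0.5)]
anvil [([0.5031, 0.0338, 0.0947], 0.68)]
nogo [([0.4652, 0.0172, 0.0498], 0.62)]
t 8.55 mid in gauge mm -44.15201098951357 -1.3025713608015919 tcp z 0.189846348841625 yaw 10.339520820194423 f 0.34451381331090525 -1.1470147515943308 -2.742495222545561 tilt [ 0.0017 -0.0003]
```

View pics/w3.png

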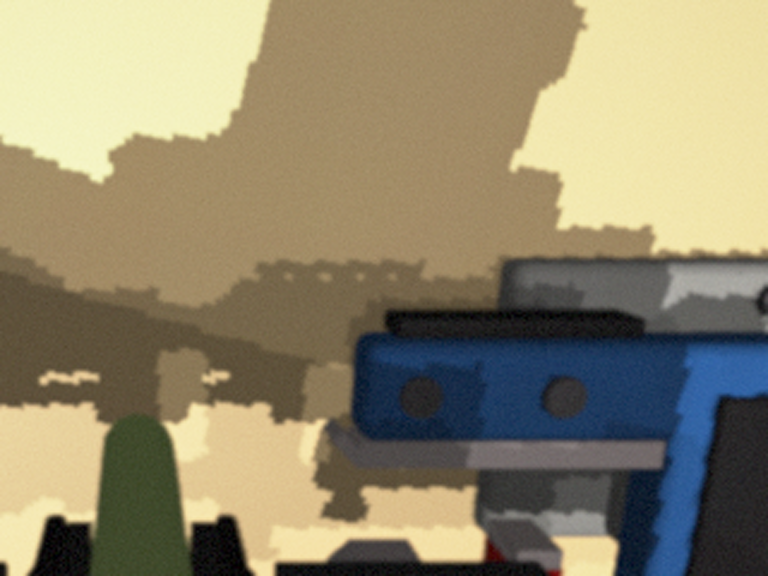

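The pin's foot is at (138,415) in this crop, just ahead of the mouth. The anvil strip's lower edge runs along y≈468, so I can check it against the model.

```bash
python3 - <<'E'
from gp import *
s=r.read_state()
for x,y in [(380,468),(450,468),(650,468)]:
    p=unproj('wrist',[(x/2.4+270-.3,y/2.4+60-.3)],.099,s)[0]; q=p[:2]-O; print(p,1e3*q@ex,1e3*q@ey)
E
```

```text
[0.5119 0.0383 0.099 ] 8.950079969794379 11.762275940799524
[0.5268 0.041  0.099 ] 24.10339185370267 11.730051201617217
[0.5696 0.0487 0.099 ] 67.64082080273388 11.626108778393592
```

>>> {"fn": "servo_tool", "kwargs": {
  "steps": [
    [[0.007,0.02,0,0,0,0,10],[0,0.04,0,0,0,0,10],[0,0.04,0,0,0,0,10],[0,0.024,0,0,0,0,10],[0,0,0,0,0,0,10],[0,0,0,0,0,0,10]]
  ]
}}

```text
t: 9.15
tcp_pos: [0.4914, 0.0233, 0.1886]
orientation: [[-0.18, 0.984, -0.001], [0.984, 0.18, 0.0], [0.0, -0.001, -1.0]]
ft_force: [-0.0, -0.9, -2.7]
gripper_width: 0.222
```

```bash
python3 - <<'E'
from gp import *
for i in range(4): gp(); imaging.snapshot('wrist')
E
```

```text
t 9.15 mid in gauge mm -13.956198638593932 0.7444084015124474 tcp z 0.18864637272911391 yaw 10.349928756566372 f -0.17668448918995852 -0.9140304077201595 -2.6844054668729505 tilt [-0.001   0.0001]
t 9.2 mid in gauge mm -14.135965155129954 0.7318978010539964 tcp z 0.1886662199724323 yaw 10.345341441131776 f -1.075172286214205 -0.5031113490897672 -2.235542906495838 tilt [-0.001  0.   ]
t 9.25 mid in gauge mm -14.194754802507621 0.7299615468354894 tcp z 0.1887101195708302 yaw 10.337100384673516 f -0.7449280372701151 -0.46227099575482244 -1.889100766829472 tilt [-0.0008  0.0001]
t 9.3 mid in gauge mm -14.18548317603594 0.6783020161055187 tcp z 0.18880386419049983 yaw 10.335724786282197 f -0.20386354405264712 -0.329966694132582 -3.0195052808225844 tilt [-0.0006  0.    ]
```

>>> {"fn": "servo_tool", "kwargs": {
  "steps": [
    [[-0.001,0.008,0,0,0,0,10],[0,0.008,0,0,0,0,10],[0,0.008,0,0,0,0,10],[0,0.008,0,0,0,0,10],[0,0.008,0,0,0,0,10],[0,0,0,0,0,0,10]]
  ]
}}

```text
t: 9.95
tcp_pos: [0.5017, 0.0248, 0.189]
orientation: [[-0.179, 0.984, 0.0], [0.984, 0.179, -0.0], [-0.0, 0.0, -1.0]]
ft_force: [0.0, -0.1, -2.3]
gripper_width: 0.218
```

>>> {"fn": "servo_tool", "kwargs": {
  "steps": [
    [[0,0.006,0,0,0,0,10],[0,0.006,0,0,0,0,10],[0,0,0,0,0,0,10]]
  ]
}}

```text
t: 10.25
tcp_pos: [0.5045, 0.0253, 0.189]
orientation: [[-0.179, 0.984, 0.0], [0.984, 0.179, -0.0], [-0.0, 0.0, -1.0]]
ft_force: [-0.6, 0.3, -3.1]
gripper_width: 0.215
```

>>> {"fn": "servo_tool", "kwargs": {
  "steps": [
    [[0,0.006,0,0,0,0,10],[0,0.006,0,0,0,0,10],[0,0,0,0,0,0,10]]
  ]
}}

```text
t: 10.55
tcp_pos: [0.5075, 0.0259, 0.1891]
orientation: [[-0.179, 0.984, 0.0], [0.984, 0.179, 0.0], [-0.0, 0.0, -1.0]]
ft_force: [-0.4, 0.0, -2.8]
gripper_width: 0.216
```

```bash
python3 - <<'E'
from gp import *
for i in range(3): gp(); imaging.snapshot('wrist')
E
```

```text
t 10.55 mid in gauge mm 2.4540785452657996 0.34065851038761275 tcp z 0.1890521125027896 yaw 10.335909268554735 f -0.34779970436763946 0.08899586688555497 -2.8370722187456625 tilt [0.0003 0.    ]
t 10.6 mid in gauge mm 2.270351973863209 0.35291090854171453 tcp z 0.1890101713988748 yaw 10.337163517223875 f -0.04191171415379459 0.32367579431350524 -2.5450714387735385 tilt [-0. -0.]
t 10.65 mid in gauge mm 2.227690462661573 0.3520751937994395 tcp z 0.18899275729558646 yaw 10.336676967927122 f -0.09961686820056591 0.15183799944522855 -2.348720113550111 tilt [-0. -0.]
```

>>> {"fn": "servo_tool", "kwargs": {
  "steps": [
    [[0,0.006,0,0,0,0,10],[0,0.006,0,0,0,0,10],[0,0,0,0,0,0,10]]
  ]
}}

```text
t: 11.0
tcp_pos: [0.5105, 0.0264, 0.1891]
orientation: [[-0.179, 0.984, 0.0], [0.984, 0.179, -0.0], [-0.0, 0.0, -1.0]]
ft_force: [0.6, -0.2, -2.3]
gripper_width: 0.218
```

>>> {"fn": "servo_tool", "kwargs": {
  "steps": [
    [[0,0.006,0,0,0,0,10],[0,0.006,0,0,0,0,10],[0,0,0,0,0,0,10]]
  ]
}}

```text
t: 11.3
tcp_pos: [0.5134, 0.0269, 0.1891]
orientation: [[-0.179, 0.984, 0.0], [0.984, 0.179, 0.0], [-0.0, 0.0, -1.0]]
ft_force: [-0.9, -0.4, -2.0]
gripper_width: 0.221
```

>>> {"fn": "servo_tool", "kwargs": {
  "steps": [
    [[0,0.006,0,0,0,0,10],[0,0.006,0,0,0,0,10],[0,0,0,0,0,0,10]]
  ]
}}

```text
t: 11.6
tcp_pos: [0.5164, 0.0275, 0.189]
orientation: [[-0.179, 0.984, 0.0], [0.984, 0.179, 0.0], [-0.0, 0.0, -1.0]]
ft_force: [0.3, 0.0, -2.9]
gripper_width: 0.222
```

>>> {"fn": "servo_tool", "kwargs": {
  "steps": [
    [[0,0.006,0,0,0,0,10],[0,0.004,0,0,0,0,10],[0,0,0,0,0,0,10],[0,0,0,0,0,0,10]]
  ]
}}

```text
t: 12.0
tcp_pos: [0.5186, 0.0279, 0.1889]
orientation: [[-0.179, 0.984, -0.0], [0.984, 0.179, 0.0], [0.0, -0.0, -1.0]]
ft_force: [-0.3, -0.5, -3.2]
gripper_width: 0.22
```

```bash
python3 - <<'E'
from gp import *
for i in range(3): gp(); imaging.snapshot('wrist')
E
```

```text
t 12.0 mid in gauge mm 13.659458882915104 0.37337920212889114 tcp z 0.18894307489498358 yaw 10.33900581548014 f -0.353236531065335 -0.47201111553629077 -3.1810323690496776 tilt [-0.0001  0.    ]
t 12.05 mid in gauge mm 13.661982967778314 0.3294197077312522 tcp z 0.1889685364403929 yaw 10.334742618010566 f 0.9161774987502777 -0.23238388060031762 -2.494385513433193 tilt [-0.0001 -0.    ]
t 12.1 mid in gauge mm 13.639907900889243 0.3712456334379838 tcp z 0.1889591189827925 yaw 10.338910862218633 f 0.1084426283615234 0.10503880829152129 -2.2667920509007944 tilt [-0.0001 -0.    ]
```

No contact so far, and the pin sits in the go gap. I'll go on past the button, then feel for the anvil.

>>> {"fn": "servo_tool", "kwargs": {
  "steps": [
    [[0,0.008,0,0,0,0,10],[0,0.008,0,0,0,0,10],[0,0.008,0,0,0,0,10],[0,0,0,0,0,0,10]]
  ]
}}

```text
t: 12.55
tcp_pos: [0.5249, 0.029, 0.1891]
orientation: [[-0.18, 0.984, 0.0], [0.984, 0.18, -0.0], [-0.0, 0.0, -1.0]]
ft_force: [1.1, -0.3, -2.2]
gripper_width: 0.222
```

>>> {"fn": "servo_tool", "kwargs": {
  "steps": [
    [[0,0.008,0,0,0,0,10],[0,0.008,0,0,0,0,10],[0,0.006,0,0,0,0,10],[0,0,0,0,0,0,10]]
  ]
}}

```text
t: 12.95
tcp_pos: [0.5301, 0.03, 0.189]
orientation: [[-0.179, 0.984, 0.0], [0.984, 0.179, -0.0], [-0.0, 0.0, -1.0]]
ft_force: [0.6, 0.0, -3.4]
gripper_width: 0.22
```

>>> {"fn": "servo_tool", "kwargs": {
  "steps": [
    [[0.001,0,0,0,0,0,10],[0.001,0,0,0,0,0,10],[0,0,0,0,0,0,10]]
  ]
}}

```text
t: 13.25
tcp_pos: [0.5297, 0.0305, 0.189]
orientation: [[-0.179, 0.984, -0.0], [0.984, 0.179, -0.0], [-0.0, -0.0, -1.0]]
ft_force: [0.2, -0.2, -2.9]
gripper_width: 0.219
```

```bash
python3 - <<'E'
from gp import *
for i in range(3): gp(); imaging.snapshot('wrist')
E
```

```text
t 13.25 mid in gauge mm 25.1090084743751 0.8646524010232637 tcp z 0.18896020378054157 yaw 10.339966095062891 f 0.19425370526347652 -0.2416334513931194 -2.90520933357558 tilt [-0.0001 -0.    ]
t 13.3 mid in gauge mm 25.09543503778663 0.8760761385024152 tcp z 0.1889520886420804 yaw 10.337247822685562 f -0.8463886800987358 -0.4249758797282123 -3.1787083726194747 tilt [-0.0001  0.    ]
t 13.35 mid in gauge mm 25.159623645485574 0.8548588470294483 tcp z 0.18901223713535792 yaw 10.33554378246144 f -0.2744847013832015 -0.19145873031197475 -2.895373151267618 tilt [0. 0.]
```

>>> {"fn": "servo_tool", "kwargs": {
  "steps": [
    [[0.001,0,0,0,0,0,10],[0,0,0,0,0,0,10],[0,0,0,0,0,0,10]]
  ]
}}

```text
t: 13.7
tcp_pos: [0.5298, 0.0306, 0.189]
orientation: [[-0.179, 0.984, 0.0], [0.984, 0.179, -0.0], [-0.0, -0.0, -1.0]]
ft_force: [-0.5, -0.7, -1.5]
gripper_width: 0.219
```

>>> {"fn": "servo_tool", "kwargs": {
  "steps": [
    [[0.001,0,0,0,0,0,10],[0,0,0,0,0,0,10],[0,0,0,0,0,0,10]]
  ]
}}

```text
t: 14.0
tcp_pos: [0.5298, 0.0307, 0.189]
orientation: [[-0.179, 0.984, 0.0], [0.984, 0.179, -0.0], [-0.0, -0.0, -1.0]]
ft_force: [0.6, -2.9, -2.5]
gripper_width: 0.223
```

>>> {"fn": "servo_tool", "kwargs": {
  "steps": [
    [[0.001,0,0,0,0,0,10],[0,0,0,0,0,0,10],[0,0,0,0,0,0,10]]
  ]
}}

```text
t: 14.3
tcp_pos: [0.5297, 0.0309, 0.189]
orientation: [[-0.179, 0.984, 0.0], [0.984, 0.179, -0.001], [-0.001, -0.0, -1.0]]
ft_force: [0.5, -4.6, -1.6]
gripper_width: 0.219
```

Anvil felt: about 2 N per 0.25 mm. I'll ease off one step and advance towards the jaw.

>>> {"fn": "servo_tool", "kwargs": {
  "steps": [
    [[-0.001,0.004,0,0,0,0,10],[0,0.004,0,0,0,0,10],[0,0.004,0,0,0,0,10],[0,0,0,0,0,0,10]]
  ]
}}

```text
t: 14.7
tcp_pos: [0.5325, 0.0314, 0.1887]
orientation: [[-0.179, 0.984, -0.001], [0.984, 0.179, -0.0], [-0.0, -0.001, -1.0]]
ft_force: [-2.4, -4.5, -3.7]
gripper_width: 0.22
```

>>> {"fn": "servo_tool", "kwargs": {
  "steps": [
    [[0,0.004,0,0,0,0,10],[0,0.004,0,0,0,0,10],[0,0,0,0,0,0,10]]
  ]
}}

```text
t: 15.0
tcp_pos: [0.5346, 0.0318, 0.1888]
orientation: [[-0.179, 0.984, -0.0], [0.984, 0.179, -0.0], [-0.0, -0.001, -1.0]]
ft_force: [-1.9, -4.3, -3.6]
gripper_width: 0.219
```

>>> {"fn": "servo_tool", "kwargs": {
  "steps": [
    [[0,0.003,0,0,0,0,10],[0,0,0,0,0,0,10],[0,0,0,0,0,0,10]]
  ]
}}

```text
t: 15.3
tcp_pos: [0.5352, 0.0319, 0.1888]
orientation: [[-0.179, 0.984, -0.0], [0.984, 0.179, -0.0], [-0.0, -0.0, -1.0]]
ft_force: [-2.2, -4.2, -3.6]
gripper_width: 0.218
```

```bash
python3 - <<'E'
from gp import *
for i in range(3): gp(); imaging.snapshot('wrist')
E
```

```text
t 15.3 mid in gauge mm 30.72572682804899 1.2439429537749744 tcp z 0.18878752926562933 yaw 10.335492476600109 f -2.889974531144046 -3.706476866922217 -3.6013903670303447 tilt [-0.0004 -0.0002]
t 15.35 mid in gauge mm 30.713702648960428 1.257858932685344 tcp z 0.18877013503425494 yaw 10.33758903149102 f -2.7783307995438054 -4.424537366046784 -2.6919580211352683 tilt [-0.0005 -0.0002]
t 15.4 mid in gauge mm 30.72422056852695 1.239346487745 tcp z 0.18878098726561685 yaw 10.337910660259428 f -2.311584813658624 -4.522514022038948 -3.2499865056092996 tilt [-0.0004 -0.0002]
```

>>> {"fn": "servo_tool", "kwargs": {
  "steps": [
    [[-0.001,0.002,0,0,0,0,10],[0,0.002,0,0,0,0,10],[0,0,0,0,0,0,10]]
  ]
}}

```text
t: 15.75
tcp_pos: [0.5363, 0.032, 0.1889]
orientation: [[-0.179, 0.984, -0.0], [0.984, 0.179, 0.0], [0.0, -0.0, -1.0]]
ft_force: [-2.3, -4.4, -3.2]
gripper_width: 0.223
```

>>> {"fn": "servo_tool", "kwargs": {
  "steps": [
    [[0,0.002,0,0,0,0,10],[0,0,0,0,0,0,10]]
  ]
}}

```text
t: 15.95
tcp_pos: [0.5366, 0.0321, 0.1888]
orientation: [[-0.179, 0.984, -0.001], [0.984, 0.179, 0.0], [0.0, -0.001, -1.0]]
ft_force: [-3.3, -4.6, -2.3]
gripper_width: 0.219
```

>>> {"fn": "servo_tool", "kwargs": {
  "steps": [
    [[0,0.002,0,0,0,0,10],[0,0,0,0,0,0,10]]
  ]
}}

```text
t: 16.15
tcp_pos: [0.5368, 0.0321, 0.1888]
orientation: [[-0.179, 0.984, -0.002], [0.984, 0.179, -0.0], [0.0, -0.002, -1.0]]
ft_force: [-3.5, -3.5, -1.4]
gripper_width: 0.217
```

>>> {"fn": "servo_tool", "kwargs": {
  "steps": [
    [[0,0.002,0,0,0,0,10],[0,0,0,0,0,0,10]]
  ]
}}

```text
t: 16.35
tcp_pos: [0.537, 0.0322, 0.1887]
orientation: [[-0.18, 0.984, -0.003], [0.984, 0.18, -0.0], [0.0, -0.003, -1.0]]
ft_force: [-6.1, -4.8, -0.8]
gripper_width: 0.218
```

>>> {"fn": "servo_tool", "kwargs": {
  "steps": [
    [[-0.001,0.0,0,0,0,0,10],[0,0,0,0,0,0,10]]
  ]
}}

```text
t: 16.55
tcp_pos: [0.537, 0.0321, 0.1887]
orientation: [[-0.179, 0.984, -0.003], [0.984, 0.179, 0.0], [0.001, -0.003, -1.0]]
ft_force: [-6.4, -3.8, -0.5]
gripper_width: 0.219
```

```bash
python3 - <<'E'
from gp import *
for i in range(5): gp(); imaging.snapshot('wrist')
E
```

```text
t 16.55 mid in gauge mm 32.3309416841083 1.1563441799044833 tcp z 0.18872164972874556 yaw 10.339810146684142 f -6.97347706890153 -2.573498780573567 -0.5471010676509074 tilt [-0.0026  0.0002]
t 16.6 mid in gauge mm 32.335199712914985 1.1838886209559012 tcp z 0.18872689149327238 yaw 10.340442613798736 f -6.211973760226726 -2.524214262186995 -0.11827259874193985 tilt [-0.0026  0.0002]
t 16.65 mid in gauge mm 32.33938096935679 1.1526236456694767 tcp z 0.18872872144686595 yaw 10.340506896339171 f -5.593724475673828 -2.0398263855702408 -0.2254279583074632 tilt [-0.0026  0.0002]
t 16.7 mid in gauge mm 32.31917169815834 1.1610914990592 tcp z 0.18874257086603183 yaw 10.338356137710067 f -6.6038459436816614 -2.9997255376137413 -2.107844752201637 tilt [-0.0026  0.0002]
t 16.75 mid in gauge mm 32.340728811399224 1.186078827447879 tcp z 0.1887418735967622 yaw 10.345487734820507 f -6.337265798194751 -3.0394686660188754 -0.773807772230964 tilt [-0.0026  0.0002]
```

>>> {"fn": "servo_tool", "kwargs": {
  "steps": [
    [[-0.0005,0.001,0,0,0,0,10],[0,0,0,0,0,0,10],[0,0,0,0,0,0,10]]
  ]
}}

```text
t: 17.1
tcp_pos: [0.5372, 0.032, 0.1887]
orientation: [[-0.179, 0.984, -0.003], [0.984, 0.179, 0.0], [0.001, -0.003, -1.0]]
ft_force: [-6.5, -4.1, -0.6]
gripper_width: 0.214
```

```bash
python3 - <<'E'
from gp import *
for i in range(4): gp(); imaging.snapshot('wrist')
E
```

```text
t 17.1 mid in gauge mm 32.40316164088111 1.1351081646545427 tcp z 0.18870814393793056 yaw 10.340140491597307 f -7.110541947843508 -2.826582732938034 -0.6173314801968599 tilt [-0.003   0.0003]
t 17.15 mid in gauge mm 32.394420275102895 1.1685708550225422 tcp z 0.18869776995451945 yaw 10.34383022529517 f -6.643291252878209 -2.590370859857548 0.4640470515190108 tilt [-0.0031  0.0003]
t 17.2 mid in gauge mm 32.41628417345588 1.1502277527444698 tcp z 0.18870366867483965 yaw 10.341220840162489 f -6.655007750565144 -2.4301740303727435 0.21269145700719838 tilt [-0.003   0.0003]
t 17.25 mid in gauge mm 32.41129984705935 1.1493291217782855 tcp z 0.18870194975465981 yaw 10.34197274797304 f -6.234487919915529 -2.44486718921905 -0.26627266693299656 tilt [-0.003   0.0003]
```

>>> {"fn": "servo_tool", "kwargs": {
  "steps": [
    [[0,0.001,0,0,0,0,10],[0,0.0005,0,0,0,0,10],[0,0,0,0,0,0,10]]
  ]
}}

```text
t: 17.6
tcp_pos: [0.5373, 0.0321, 0.1887]
orientation: [[-0.18, 0.984, -0.004], [0.984, 0.18, 0.0], [0.001, -0.004, -1.0]]
ft_force: [-6.7, -3.9, -0.3]
gripper_width: 0.219
```

```bash
python3 - <<'E'
from gp import *
for i in range(7): gp(); imaging.snapshot('wrist')
E
```

```text
t 17.6 mid in gauge mm 32.50612769507707 1.1447981786310988 tcp z 0.18868250968816522 yaw 10.344584168592997 f -7.264592968695103 -2.615435614751542 -0.260944029742196 tilt [-0.0037  0.0002]
t 17.65 mid in gauge mm 32.47782746270012 1.1704120332235872 tcp z 0.18865066421999754 yaw 10.346336420434492 f -7.918275668684017 -1.8218823719399375 0.5679035322228633 tilt [-0.0037  0.0002]
t 17.7 mid in gauge mm 32.48779361941296 1.1500778540822505 tcp z 0.18867070610332964 yaw 10.343212097463416 f -8.027869774815155 -3.4979496802596395 -0.20987978700400034 tilt [-0.0037  0.0002]
t 17.75 mid in gauge mm 32.48858308503742 1.1485773643462596 tcp z 0.18866254523117787 yaw 10.344002660567245 f -7.6958845004407515 -2.7179828740458016 0.3916321463038811 tilt [-0.0037  0.0002]
t 17.8 mid in gauge mm 32.52125574622534 1.16131305342563 tcp z 0.1886742887535978 yaw 10.341659412461047 f -6.955263234541911 -1.7568389108778357 0.3548996695755605 tilt [-0.0036  0.0002]
t 17.85 mid in gauge mm 32.49720266013046 1.147318066300075 tcp z 0.18867916647920088 yaw 10.342998375457617 f -7.415562420109907 -2.3371943657675422 0.7138753600037004 tilt [-0.0037  0.0002]
t 17.9 mid in gauge mm 32.50171800142332 1.1494384127592423 tcp z 0.1886617732089316 yaw 10.344468699388266 f -6.699944004031099 -2.943473672451165 -0.039551803943432495 tilt [-0.0037  0.0002]
```

Pressed with about 7.5 N and stopped at x≈32.5 mm for over 0.5 s. I'll back off and lift out through the open top.

>>> {"fn": "servo_tool", "kwargs": {
  "steps": [
    [[0,-0.004,0,0,0,0,10],[0,-0.006,0,0,0,0,10],[-0.003,-0.008,0,0,0,0,10],[-0.002,-0.01,0,0,0,0,10],[0,0,0,0,0,0,10],[0,0,0,0,0,0,10]]
  ]
}}

```text
t: 18.55
tcp_pos: [0.5321, 0.0296, 0.1892]
orientation: [[-0.179, 0.984, 0.001], [0.984, 0.179, 0.0], [0.0, 0.001, -1.0]]
ft_force: [0.8, -0.5, -2.4]
gripper_width: 0.219
```

```bash
python3 - <<'E'
from gp import *
for i in range(2): gp(); imaging.snapshot('wrist')
E
```

```text
t 18.55 mid in gauge mm 27.331079094349775 -0.387092844922327 tcp z 0.18924392624139263 yaw 10.33480865389621 f 0.7031507823085911 -0.5975135543183009 -2.4249286323507278 tilt [0.0007 0.0003]
t 18.6 mid in gauge mm 27.336604367209446 -0.43483216596786345 tcp z 0.1892032123236608 yaw 10.337206727999595 f -0.2894730772235523 -0.2784367738791099 -2.9869647693351618 tilt [0.0006 0.0002]
```

>>> {"fn": "servo_tool", "kwargs": {
  "steps": [
    [[0,0,-0.04,0,0,0,10],[0,0,-0.08,0,0,0,10],[0,0,-0.1,0,0,0,10],[0,0,-0.1,0,0,0,10],[0,0,-0.06,0,0,0,10],[0,0,-0.02,0,0,-0.0183,10],[0,0,0,0,0,-0.0183,10],[0,0,0,0,0,0,10]]
  ]
}}

```text
t: 19.45
tcp_pos: [0.532, 0.0295, 0.2895]
orientation: [[-0.251, 0.968, 0.001], [0.968, 0.251, 0.0], [-0.0, 0.001, -1.0]]
ft_force: [0.4, -0.1, -3.0]
gripper_width: 0.22
```

>>> {"fn": "servo_tool", "kwargs": {
  "steps": [
    [[-0.079,-0.026,0,0,0,0,10],[-0.158,-0.051,0,0,0,0,10],[-0.158,-0.051,0,0,0,0,10],[-0.158,-0.051,0,0,0,0,10],[-0.158,-0.051,0,0,0,0,10],[-0.158,-0.051,0,0,0,0,10],[-0.158,-0.051,0,0,0,0,10],[-0.158,-0.051,0,0,0,0,10],[-0.158,-0.051,0,0,0,0,10],[-0.079,-0.026,0,0,0,0,10]]
  ]
}}

```text
t: 20.45
tcp_pos: [0.5089, -0.3467, 0.2885]
orientation: [[-0.248, 0.969, -0.001], [0.969, 0.248, -0.001], [-0.0, -0.001, -1.0]]
ft_force: [-0.2, 1.1, -3.2]
gripper_width: 0.22
```

>>> {"fn": "servo_tool", "kwargs": {
  "steps": [
    [[0,0,0,0,0,0,10],[0,0,0,0,0,0,10],[0,0,0,0,0,0,10],[0,0,0,0,0,0,10]]
  ]
}}

```text
t: 20.85
tcp_pos: [0.5102, -0.3421, 0.289]
orientation: [[-0.252, 0.968, -0.0], [0.968, 0.252, 0.0], [0.0, 0.0, -1.0]]
ft_force: [0.1, -0.1, -2.5]
gripper_width: 0.221
```

```bash
python3 - <<'E'
from h import *
np.set_printoptions(precision=4,suppress=True)
st=r.read_state();print(st['t'],st['tcp_pos'],st['orientation'])
save('wrist','w4.png')
for n in ['pin','passrack','pass0','okpin']:
    print(n,[(np.round(d['point'],4).tolist(),round(d['score'],2)) for d in imaging.spot_point('wrist',n)[:3]])
st=r.read_state();print(st['t'],st['tcp_pos'],st['orientation'])
E
```

```text
20.85 [ 0.5102 -0.3421  0.289 ] [[-0.2524  0.9676 -0.    ]
 [ 0.9676  0.2524  0.0005]
 [ 0.0005  0.0001 -1.    ]]
pin [([0.5118, -0.3406, 0.1454], 0.79)]
passrack [([0.4831, -0.2434, -0.0033], 0.89)]
pass0 [([0.4968, -0.2937, 0.012], 0.83), ([0.4841, -0.2503, 0.0062], 0.72)]
okpin [([0.4709, -0.1973, 0.0101], 0.78)]
21.1 [ 0.51   -0.343   0.2892] [[-0.2517  0.9678  0.0002]
 [ 0.9678  0.2517 -0.0002]
 [-0.0002  0.0001 -1.    ]]
```

View pics/w4.png

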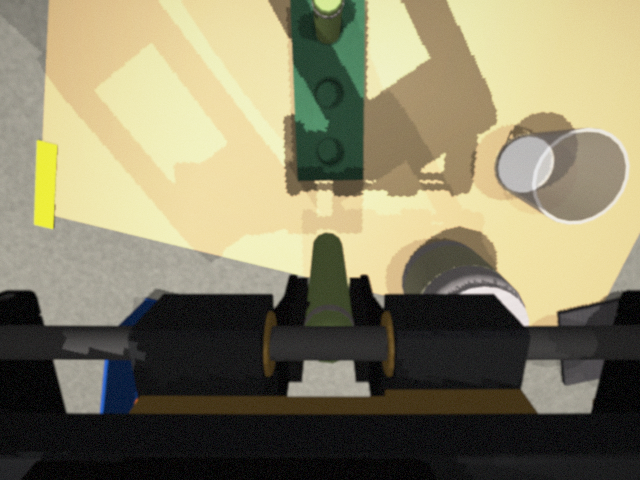

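The green rack lies vertical in the picture, so the yaw matches. The empty holes are at (330,151) (pass0) and (329,92) (pass1). I'll enlarge to get the centre.

```bash
python3 - <<'E'
import cv2,numpy as np
im=cv2.imread('pics/w4.png')[60:190,280:380].astype(float)
im=np.clip(im*2.2,0,255).astype(np.uint8)
cv2.imwrite('pics/w4c.png',cv2.resize(im,None,fx=4.6,fy=4.6,interpolation=cv2.INTER_CUBIC))
E
```

```text
(no output)
```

View pics/w4c.png

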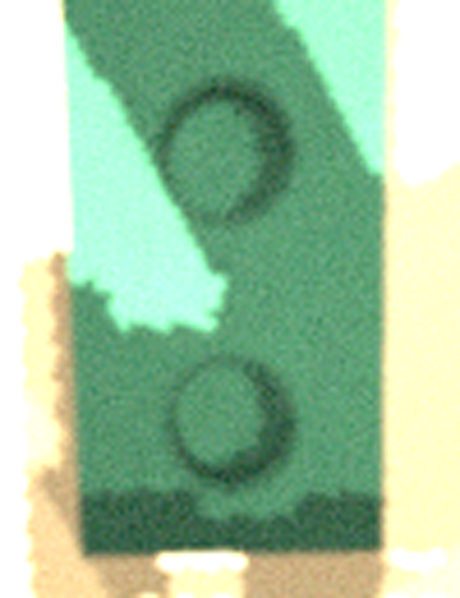

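```bash
python3 - <<'E'
from h import *
np.set_printoptions(precision=4,suppress=True)
st={'tcp_pos':[0.5101,-0.3428,0.289],'orientation':[[-0.252,0.9677,0],[0.9677,0.252,0],[0,0,-1.]]}
R=np.array(st['orientation']);t=np.array(st['tcp_pos'])
P=unproj('wrist',[(330.1,151.1),(329.2,92.4)],.04,st);print(P,np.linalg.norm(P[0]-P[1]),np.degrees(np.arctan2(P[0,0]-P[1,0],-(P[0,1]-P[1,1]))))
print('tool xyz',(P-t)@R)
g=cv2.cvtColor(cv2.imread('pics/w4.png'),cv2.COLOR_BGR2GRAY).astype(int)
for row in (245,250,255):
    l=g[row,300:330];q=g[row,330:358];print(row,300+np.argmax(-np.diff(l))+.5,330+np.argmax(np.diff(q))+.5)
print(g[224:240,328])
E
```

```text
[[ 0.4997 -0.2907  0.04  ]
 [ 0.4865 -0.2434  0.04  ]] 0.049105541803054556 15.563640730395804
tool xyz [[0.0531 0.003  0.249 ]
 [0.1022 0.0022 0.249 ]]
245 312.5 341.5
250 312.5 342.5
255 311.5 343.5
[202 202 203 201 210 221 227 224 186 124  73  65  63  65  66  67]
```

>>> {"fn": "servo_tool", "kwargs": {
  "steps": [
    [[0.05,0.002,0,0,0,0,10],[0.08,0.003,0,0,0,0,10],[0.06,0.002,0,0,0,0,10],[0.023,0.001,0,0,0,0,10],[0,0,0.06,0,0,0,10],[0,0,0.1,0,0,0,10],[0,0,0.1,0,0,0,10],[0,0,0.06,0,0,0,10],[0,0,0.02,0,0,0,10],[0,0,0,0,0,0,10]]
  ]
}}

```text
t: 22.1
tcp_pos: [0.4981, -0.2915, 0.203]
orientation: [[-0.251, 0.968, -0.001], [0.968, 0.251, 0.001], [0.001, -0.001, -1.0]]
ft_force: [0.5, 0.3, -1.6]
gripper_width: 0.219
```

>>> {"fn": "servo_tool", "kwargs": {
  "steps": [
    [[0,0,0,0,0,0,10],[0,0,0,0,0,0,10],[0,0,0,0,0,0,10]]
  ]
}}

```text
t: 22.4
tcp_pos: [0.4989, -0.2919, 0.2052]
orientation: [[-0.251, 0.968, 0.002], [0.968, 0.251, -0.001], [-0.002, 0.001, -1.0]]
ft_force: [-0.5, 0.2, -3.1]
gripper_width: 0.22
```

```bash
python3 - <<'E'
from h import *
np.set_printoptions(precision=4,suppress=True)
st=r.read_state();print(st['t'],st['tcp_pos'],st['ft_force'])
R=np.array(st['orientation']);t=np.array(st['tcp_pos'])
print('to target tool xyz',(np.array([.5101,-.3428,.289])+np.array([[-0.252,0.9677,0],[0.9677,0.252,0],[0,0,-1.]])@[.0533,.0019,0]-t)@R)
im=save('wrist','w5.png');o=np.clip(im[130:300,240:420,::-1].astype(float)*1.8,0,255).astype(np.uint8)
cv2.imwrite('pics/w5c.png',cv2.resize(o,None,fx=3.5,fy=3.5,interpolation=cv2.INTER_CUBIC))
E
```

```text
22.4 [ 0.4989 -0.2919  0.2052] [-0.4559  0.2484 -3.1399]
to target tool xyz [ 0.0011  0.     -0.0838]
```

View pics/w5c.png

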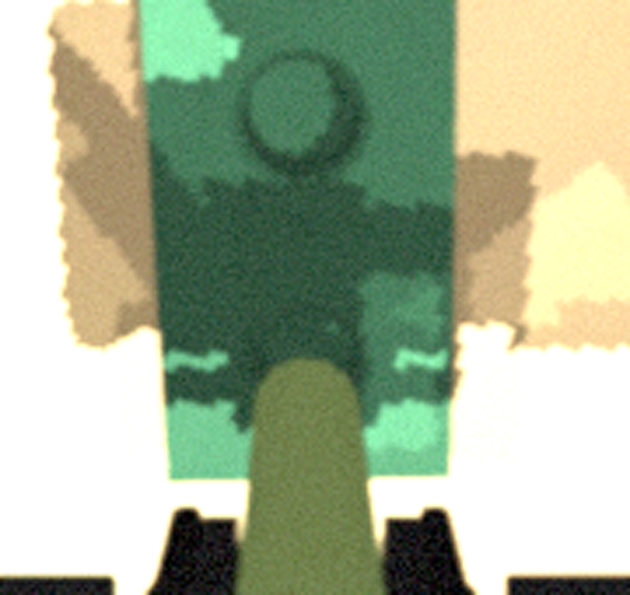

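The pin's foot (307,362) is centred across the rack, whose edges are at 163 and 452. The pass1 rim centre is at (303,112). I'll check the lengthwise offset from pass1.

```bash
python3 - <<'E'
from h import *
np.set_printoptions(precision=4,suppress=True)
st=r.read_state();R=np.array(st['orientation']);t=np.array(st['tcp_pos']);print(st['t'],t,st['ft_force'])
print((unproj('wrist',[(240+303/3.5-.35,130+112/3.5-.35)],.04,st)-t)@R)
E
```

```text
22.45 [ 0.4988 -0.2918  0.205 ] [ 0.2588  0.8441 -2.9616]
[[0.0527 0.     0.1649]]
```

>>> {"fn": "servo_tool", "kwargs": {
  "steps": [
    [[0.005,0,0,0,0,0,10],[0,0,0.03,0,0,0,10],[0,0,0.03,0,0,0,10],[0,0,0,0,0,0,10],[0,0,0,0,0,0,10]]
  ]
}}

```text
t: 22.95
tcp_pos: [0.4977, -0.29, 0.1882]
orientation: [[-0.251, 0.968, -0.001], [0.968, 0.251, 0.001], [0.001, -0.001, -1.0]]
ft_force: [0.0, -0.3, -1.3]
gripper_width: 0.224
```

>>> {"fn": "servo_tool", "kwargs": {
  "steps": [
    [[0,0,0.008,0,0,0,10],[0,0,0.008,0,0,0,10],[0,0,0,0,0,0,10]]
  ]
}}

```text
t: 23.25
tcp_pos: [0.498, -0.2902, 0.1847]
orientation: [[-0.251, 0.968, -0.0], [0.968, 0.251, 0.0], [0.0, -0.0, -1.0]]
ft_force: [0.4, -0.5, -3.0]
gripper_width: 0.22
```

>>> {"fn": "servo_tool", "kwargs": {
  "steps": [
    [[0,0,0.008,0,0,0,10],[0,0,0.008,0,0,0,10],[0,0,0,0,0,0,10]]
  ]
}}

```text
t: 23.55
tcp_pos: [0.4979, -0.2902, 0.1806]
orientation: [[-0.251, 0.968, -0.0], [0.968, 0.251, 0.0], [0.0, -0.0, -1.0]]
ft_force: [0.3, -0.0, -2.9]
gripper_width: 0.22
```

>>> {"fn": "servo_tool", "kwargs": {
  "steps": [
    [[0,0,0.008,0,0,0,10],[0,0,0.008,0,0,0,10],[0,0,0,0,0,0,10]]
  ]
}}

```text
t: 23.85
tcp_pos: [0.4979, -0.2902, 0.1766]
orientation: [[-0.251, 0.968, -0.0], [0.968, 0.251, 0.0], [0.0, -0.0, -1.0]]
ft_force: [-0.4, 0.3, -3.0]
gripper_width: 0.22
```

It entered the hole with no contact force. Continuing down.

>>> {"fn": "servo_tool", "kwargs": {
  "steps": [
    [[0,0,0.01,0,0,0,10],[0,0,0.01,0,0,0,10],[0,0,0.01,0,0,0,10],[0,0,0,0,0,0,10]]
  ]
}}

```text
t: 24.25
tcp_pos: [0.4979, -0.2902, 0.169]
orientation: [[-0.251, 0.968, -0.0], [0.968, 0.251, 0.0], [0.0, -0.0, -1.0]]
ft_force: [-0.6, -0.4, -2.9]
gripper_width: 0.218
```

>>> {"fn": "servo_tool", "kwargs": {
  "steps": [
    [[0,0,0.01,0,0,0,10],[0,0,0.01,0,0,0,10],[0,0,0.01,0,0,0,10],[0,0,0,0,0,0,10]]
  ]
}}

```text
t: 24.65
tcp_pos: [0.4979, -0.2902, 0.1615]
orientation: [[-0.251, 0.968, -0.0], [0.968, 0.251, 0.0], [0.0, -0.0, -1.0]]
ft_force: [-0.6, -0.3, -3.3]
gripper_width: 0.22
```

>>> {"fn": "servo_tool", "kwargs": {
  "steps": [
    [[0,0,0.01,0,0,0,10],[0,0,0.006,0,0,0,10],[0,0,0,0,0,0,10]]
  ]
}}

```text
t: 24.95
tcp_pos: [0.498, -0.2902, 0.1577]
orientation: [[-0.251, 0.968, -0.0], [0.968, 0.251, 0.0], [0.0, -0.0, -1.0]]
ft_force: [0.5, -0.9, -2.9]
gripper_width: 0.221
```

>>> {"fn": "servo_tool", "kwargs": {
  "steps": [
    [[0,0,0.004,0,0,0,10],[0,0,0,0,0,0,10],[0,0,0,0,0,0,10]]
  ]
}}

```text
t: 25.25
tcp_pos: [0.498, -0.2902, 0.157]
orientation: [[-0.251, 0.968, -0.0], [0.968, 0.251, 0.0], [0.0, -0.0, -1.0]]
ft_force: [0.3, -0.1, -2.7]
gripper_width: 0.22
```

>>> {"fn": "servo_tool", "kwargs": {
  "steps": [
    [[0,0,0.004,0,0,0,10],[0,0,0,0,0,0,10],[0,0,0,0,0,0,10]]
  ]
}}

```text
t: 25.55
tcp_pos: [0.498, -0.2902, 0.1559]
orientation: [[-0.251, 0.968, -0.0], [0.968, 0.251, 0.0], [0.0, -0.0, -1.0]]
ft_force: [-0.2, 0.1, -3.0]
gripper_width: 0.223
```

>>> {"fn": "servo_tool", "kwargs": {
  "steps": [
    [[0,0,0.004,0,0,0,10],[0,0,0,0,0,0,10],[0,0,0,0,0,0,10]]
  ]
}}

```text
t: 25.85
tcp_pos: [0.498, -0.2903, 0.1549]
orientation: [[-0.251, 0.968, -0.0], [0.968, 0.251, 0.0], [0.0, -0.0, -1.0]]
ft_force: [0.1, 0.1, -2.9]
gripper_width: 0.22
```

>>> {"fn": "servo_tool", "kwargs": {
  "steps": [
    [[0,0,0.003,0,0,0,10],[0,0,0,0,0,0,10],[0,0,0,0,0,0,10]]
  ]
}}

```text
t: 26.15
tcp_pos: [0.4982, -0.2904, 0.1546]
orientation: [[-0.251, 0.968, 0.0], [0.968, 0.251, -0.0], [-0.0, 0.0, -1.0]]
ft_force: [-1.5, -0.2, 0.1]
gripper_width: 0.216
```

Floor felt: fz rose by 3 N. Releasing and retreating straight up.

>>> {"fn": "servo_tool", "kwargs": {
  "steps": [
    [[0,0,0,0,0,0,24],[0,0,0,0,0,0,32],[0,0,0,0,0,0,45],[0,0,0,0,0,0,50],[0,0,0,0,0,0,50],[0,0,0,0,0,0,50]]
  ]
}}

```text
t: 26.75
tcp_pos: [0.4981, -0.2903, 0.1542]
orientation: [[-0.251, 0.968, 0.0], [0.968, 0.251, -0.0], [-0.0, 0.0, -1.0]]
ft_force: [0.1, -0.3, 0.7]
gripper_width: 0.56
```

>>> {"fn": "servo_tool", "kwargs": {
  "steps": [
    [[0,0,-0.04,0,0,0,50],[0,0,-0.08,0,0,0,50],[0,0,-0.14,0,0,0,50],[0,0,-0.14,0,0,0,50],[0,0,-0.14,0,0,0,50],[-0.08,0,-0.06,0,0,0,50],[-0.12,0,0,0,0,0,50],[0,0,0,0,0,0,50],[0,0,0,0,0,0,50],[0,0,0,0,0,0,50]]
  ]
}}

```text
t: 27.75
tcp_pos: [0.5103, -0.3379, 0.3039]
orientation: [[-0.251, 0.968, -0.001], [0.968, 0.251, 0.001], [0.001, -0.0, -1.0]]
ft_force: [-0.3, 0.4, 0.9]
gripper_width: 0.574
```

```bash
python3 - <<'E'
from h import *
np.set_printoptions(precision=4,suppress=True)
s=r.read_state();print(s['t'],s['tcp_pos'],s['ft_force'],s['gripper_width'])
save('wrist','w6.png')
print([(np.round(d['point'],4).tolist(),round(d['score'],2)) for d in imaging.spot_point('wrist','pin')])
save('scene','s6.png',(140,100,500,380),2)
for n in ['pin','okpin','bare1','tin','mixcup','tape']:print(n,[(np.round(d['point'],4).tolist(),round(d['score'],2)) for d in imaging.spot_point('scene',n)])
E
```

```text
27.75 [ 0.5103 -0.3379  0.3039] [-0.3436  0.3657  0.9233] 0.5735030241781586
[([0.4977, -0.2917, 0.0119], 0.59)]
pin [([0.497, -0.2893, 0.008], 0.59), ([0.6611, 0.3593, -0.0013], 0.57), ([0.467, 0.2664, 0.0009], 0.21)]
okpin [([0.473, -0.1948, 0.0132], 0.82), ([0.3716, 0.0108, -0.0016], 0.71)]
bare1 [([0.4718, 0.2217, 0.0094], 0.75), ([0.4671, 0.2691, 0.0092], 0.55)]
tin [([0.4979, -0.2932, 0.0608], 0.73), ([0.6553, -0.3968, 0.0035], 0.69), ([0.5038, 0.0294, 0.0012], 0.62), ([0.5166, 0.025, 0.0966], 0.5)]
mixcup [([0.6896, -0.2596, 0.0013], 0.95), ([0.6515, -0.3947, 0.0011], 0.7)]
tape [([0.3708, 0.0095, 0.0003], 0.72)]
```

View pics/s6.png

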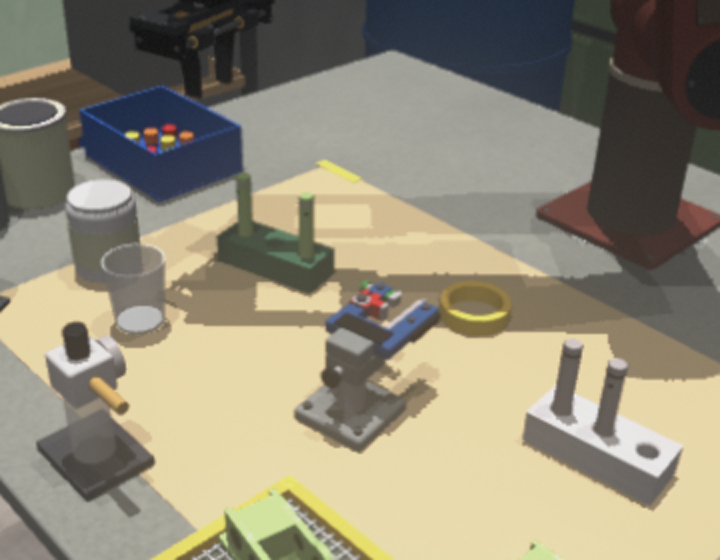

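View pics/w6.png

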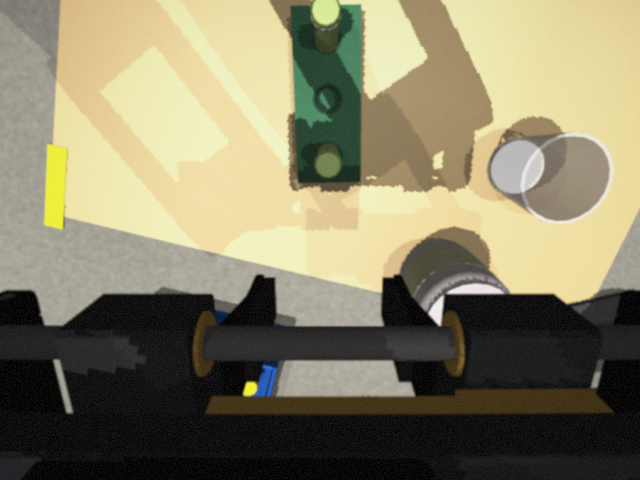

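The pin stands upright in the end hole of the green rack: at (244,205) in the scene crop, and at (327,160) from above. The fingers are clear and everything else is in place.

```bash
python3 -c "
from rig import r
print(r.finish_job())"
```

```text
the job is handed in; nothing more can be done
None
```

I took the primed pin out of the aluminium rack and tried it in the gauge. The no-go stopped it, and it now stands in the end hole (pass0) of the green rack. I handed the job in at about 28 s of the 72 s; no verdict is reported.

- **Go gap:** the pin slid through upright, with no contact force above the sensor noise.
- **No-go:** bearing on the anvil, the pin stopped at about x = 32.5 mm in the gauge. I held it there for over 0.5 s at about 7.5 N of push and 2.5 N of side force. I estimate 11–13 N on the gauge in all. The anvil and jaw forces cannot be measured separately, so this rests on an assumed friction.
- **Placing:** I lifted the pin out through the open top of the gauge and lowered it until the floor was felt (a rise of about 3 N), then let go.
- **Last checks:** the pin looks upright and seated. The networks put its foot at (0.497, -0.289, 0.008) and (0.498, -0.292, 0.012), about 1–2 mm from where I released it. The gripper is clear, and the other things I could see look unmoved.
- **Disagreements:** two views of the anvil face differed by 0.7 mm, so I aimed between them. The wrist picture was off by about 0.9 mm along the jaw axis, and I allowed for that. Two estimates of the hole's position along the green rack differed by about 1.5 mm, and I aimed between those too. In the last pictures the networks also gave a few false hits for "pin", "okpin", "tin" and "mixcup"; I discounted these against the views.

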